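Shut the vial case and lock its quarter-turn fastener

TASK

Push the half-open lid of the blue vial case down until it is fully shut. Then set a fingertip (or both fingertips) in the slot of the round fastener on the lid and turn it a quarter turn clockwise, seen from above, as far as it goes, so that its red mark meets the green dot and the lid is locked. Do not lift the lid further open, do not turn the fastener before the lid is shut, and leave the amber flask and the two white vials standing where they are.

Things in the scene. Friction and masses are not known exactly. Their poses are not given: they have to be found in the camera images.
- case: Blue open box 240 (x) x 260 (y) x 90 mm high, fixed on the bench, with a hinged white lid. Origin: centre of its underside. Its -x side is the front (towards the robot), +z up. The lid's hinge line runs along its y axis at x = +120, z = 90 mm, on the far rim.
- lid (a joint): Lid angle, rad: 0 = fully shut (level), grows as its front edge rises. The hinge is stiff: the lid stays where it is left; about 2 to 4 N downwards near the front edge moves it. The fastener can lock only when the lid is shut. Lid 240 x 260 x 12 mm; shut, its underside lies on the rim of the case.
- lid_press (a point): A point on the lid's upper face, mid-width, 20 mm behind its front edge: a good place to push. It is 220 mm from the hinge line along the lid and 12 mm above the lid's underside; with the lid shut it is at x = -100, y = 0, z = 102 mm in the case frame. Its z axis points out of the lid's upper face.
- cam (a joint): Fastener angle, rad: 0 = open, 1.571 = locked, a hard stop at each end. Grows clockwise seen from above. Stiff friction, about 0.4 N m; it stays where it is left.
- slot (a point): Centre of the mouth of the fastener's slot, on the turning axis; lid shut: x = -25, y = 0, z = 123 mm in the case frame. The slot, 28 mm wide, 100 long, 18 deep, black floor, runs right across a round aluminium rotor of 100 mm diameter. Turns with the rotor: y axis along the slot, z out of the lid. At cam = 0 with the lid shut its axes are parallel to the case's.
- collar (a point): Fixed dark steel collar round the rotor, inner 104, outer 116 mm diameter, 21 mm above the lid, flush with the rotor's top; it closes the slot's ends. Site: on the axis at rim height.
- red_mark (a point): Red mark on the rotor, across the slot's -y end, 36 mm from the axis, level with the rotor's top. At cam = 0 it points to the case's -y side, locked it points to the green dot.
- green_dot (a point): Green dot, 12 mm diameter, on the lid between the collar and the front edge, 70 mm in front (-x) of the fastener's axis: where the red mark points when locked.
- flask: Bystander: loose conical amber flask with a foil cap, 84 mm diameter, 122 mm high, beside the case. Origin: centre of its underside.
- vial_a: Bystander: loose white vial, 30 mm diameter, 55 mm high, beside the case. Origin: centre of its underside.
- vial_b: Bystander: a second vial like vial_a.

How it is judged:
On the way, in this order (a step that is already met when the one before it is completed fails the run):
1. the lid is pushed fully shut, the fastener not yet turned (value of joint lid below 0.03 rad and value of joint cam below 0.5 rad), for 0.2 s.
2. the fastener is turned to its locked stop with the lid shut (value of joint lid below 0.03 rad and value of joint cam above 1.45 rad), for 0.2 s.
At the end, for the whole second after the job is handed in: The lid is shut (lid joint below 0.03 rad) and the fastener is turned to its locked stop (cam joint above 1.45 of 1.571 rad); the flask and both vials stand upright (all of step 2 and angle between each of flask, vial_a, vial_b's own z axis and vertical below 0.2 rad); the robot touches nothing.
It fails at once if the lid is lifted further open (above 0.95 rad) (value of joint lid above 0.95 rad).
It fails at once if the fastener is turned (beyond 0.5 rad) while the lid is open (above 0.06 rad) (value of joint cam above 0.5 rad and value of joint lid above 0.06 rad).
It fails at once if the flask or a vial is moved by more than 30 mm, lifted or tipped (distance of any of flask, vial_a, vial_b from where it was at the start of the episode above 0.03 m or angle between any of flask, vial_a, vial_b's own z axis and vertical above 0.35 rad or height (world z) of any of flask, vial_a, vial_b above 0.015 m).
It also fails if it takes over 58 s, if anything falls off the work surface, if the arm or the gripper's body presses on something with over 40 N, if the wrist force passes 120 N, or if a joint passes its speed limit or range.

ROBOT

A 7-joint arm with a two-finger parallel gripper is mounted at the origin on the work surface. World frame = base frame: x ahead of the robot, y to its left, z up, the work surface at z = 0. Lengths are in m, angles in rad, forces in N, time in s.
With the tool pointing down it reaches from about 0.425 to 0.925 m from the base axis. Payload 6.8 kg.
Tool frame: the origin (TCP) lies at the very end of the fingers, on their centre line; the grasp point (between the pads) lies 19 mm behind it; z points along the fingers, y is the line along which they close (so a half turn about z gives the same grasp; the last joint's range is limited). The gripper opens to 85 mm and grips with 20 to 120 N. Pads are 22 mm wide; open, the fingers measure 114 mm over their backs; the gripper's body (76 mm by 85 mm) begins 54 mm behind the grasp point. The pads swing forward as they close: fully open they stand 13 mm farther back than shut.
Start: joints at [-0.108, 0.477, 0.022, 1.555, -0.011, 1.109, -0.083], TCP at [0.675, 0, 0.231] pointing down, gripper open.
Joint ranges: [-2.96, 2.96], [-0.34, 2.1], [-1.41, 1.46], [0.24, 2.44], [-1.37, 4.51], [0.17, 1.92], [-2.96, 2.96]. Speed limits (rad/s): [2.39, 2.39, 3.14, 3.14, 3.14, 3.14, 3.14].

INTERFACE

Orientations are given as a rotation vector (axis times angle).
In Python, from bench import get_obs, viewer, r gives the robot as it stands. The module is installed in compiled form; this text tells all that it offers.
- The arm moves only by the tool play_rows, never from a script. Its argument "commands" is a list that holds one entry, the list of rows, each a list of 5 numbers: the gripper's target within -1 to 1 (shut at 1, half-way at 0, fully open at -1), then the shift along the tool's x, y, z scaled (see below), then the turn about the tool's z scaled (see below). A call has 1 to 12 rows; each row is the pose to reach, as a shift and turn from the pose commanded when the call began, along the tool's axes at that moment; what a row does not reach only later rows make up. The controller multiplies each number of a shift by 0.2 m and each number of a turn by pi/2 rad. A row lasts 1/12 s, in which the tool goes at most 41.7 mm and 7.16 degrees, less where a joint would pass 70% of its speed; a pose out of reach is approached as far as the arm can. A call with a number of a shift or a turn outside -1 to 1 is refused whole. A call with a gripper value outside its range is refused whole. The fingers move at their own pace and stop on an object; "grip_force" is the grip in N (left out, the last holds). Time passes only in rows, so rows that repeat a pose let the fingers close. It gives the time, the measured TCP pose, the force, the opening and the grip force at its end, in the units of the state.
- get_obs(): the state, without advancing time (a new reading comes with each control period).
- viewer.grab_frame(name): name is "scene" or "side" or "wrist"; returns a dict with "pixels" (420x560x3 uint8, red, green, blue), "fovy" (degrees; the focal length in pixels is half the picture's height over the tangent of half this angle, whatever the lens; pixels are square), "cx", "cy" (the principal point, pixels), "distortion" ([k1, k2, p1, p2, k3] as OpenCV has them; the pictures are not rectified), "world_to_cam" (4x4, takes a point from world to camera coordinates); the wrist camera has in their place "hand_eye" (4x4, takes a point from camera to tool coordinates, whose origin is the TCP and whose axes are the flange's). Camera axes: x right, y up, looking along -z (the intrinsics and any distortion apply to the point x, -y, -z); pixel columns grow to the right and rows downward; lengths in m; the calibration is good to about 2 mm. A picture is of the moment at which its call begins: read the wrist's pose just before it. There is no depth.
- r.hand_in(): hands the job in; it is judged then, once.
Trained networks look in a picture, given as the dict that the camera call returned (one of the last four; its "shot" number tells which), for a name from the list of things; names that differ only in an ending like _2 or _b are one class to them, and where a whole thing is asked for, a point or a joint stands for the part that bears it (a point fixed in the world has none). Each returns a list of dicts, best first, with "score" (0 to 1); they miss things now and then, are a little off and sometimes report something else, mostly with a low value. They report only what shows in the picture. A call takes as long as a camera call.
- viewer.trace(picture, thing): "pixels" (420x560 bool, what is visible of it) and "rect" ([left, top, right, bottom] in pixels, round what is visible of it).
The state is a dict: "clock": time; "joints": joint angles; "qvel": joint speeds; "tau": joint torques, N m; "tcp_pos": TCP position; "orientation": TCP orientation; "contact_force": force on the tool from outside, world axes, zero at the start; "moment": the same for the moment, N m; "grip_width": finger opening in m; "gripper_force": force on a finger pad.
Only numpy, scipy, OpenCV 4.12 (cv2) and the standard library are available. Lean on these libraries where they do the work, as an engineer would, in place of code of your own. Each camera call takes 0.05 s, during which the arm holds its last target. There are 200 camera calls.

## Working session

There is one attempt and no reset: what is moved stays moved. The work goes in short steps, Python scripts to look and compute and a tool call to move; the robot and the scene stay as the last step left them, time stands still between calls to the robot, and variables do not carry over. Pictures are saved under pics/ and viewed, at most 10 in all, crops included, and the job is handed in when it is done.

Besides the shell and the picture viewer there is one more tool, called after "Call:" by a JSON object that holds its "method" and its "body", one argument or row to a line. play_rows: Moves the arm, as the interface text tells. Shifts and turns lie within -1 to 1; 1 stands for 0.2 m of shift or pi/2 rad of turn. Its arguments: {"type":"object","properties":{"commands":{"type":"array","items":{"type":"array","items":{"type":"array","items":{"type":"number","minimum":-1,"maximum":1}}}},"grip_force":{"type":"number"}},"required":["commands"]}

```bash
mkdir -p pics; cat > h.py <<'E'
import numpy as np, cv2
from bench import get_obs, viewer, r
from scipy.spatial.transform import Rotation as R
def K(f):
    h=f["pixels"].shape[0]; fl=h/2/np.tan(np.radians(f["fovy"])/2)
    return np.array([[fl,0,f["cx"]],[0,fl,f["cy"]],[0,0,1.]])
def w2c(f,o=None):
    if "world_to_cam" in f: return np.array(f["world_to_cam"])
    T=np.eye(4); T[:3,:3]=R.from_rotvec(o["orientation"]).as_matrix(); T[:3,3]=o["tcp_pos"]
    return np.linalg.inv(T@np.array(f["hand_eye"]))
def proj(f,P,o=None):
    M=w2c(f,o); P=np.atleast_2d(P); c=P@M[:3,:3].T+M[:3,3]; c=c*[1,-1,-1]
    return cv2.projectPoints(c.reshape(-1,1,3),np.zeros(3),np.zeros(3),K(f),np.array(f["distortion"],float))[0][:,0]
def ray(f,uv,o=None):
    M=np.linalg.inv(w2c(f,o)); n=cv2.undistortPoints(np.array(uv,float).reshape(-1,1,2),K(f),np.array(f["distortion"],float))[:,0]
    d=np.c_[n[:,0],-n[:,1],-np.ones(len(n))]@M[:3,:3].T
    return M[:3,3],d
def onz(f,uv,z,o=None):
    c,d=ray(f,uv,o); return c+d*((z-c[2])/d[:,2:])
def save(f,n): cv2.imwrite(f"pics/{n}.png",cv2.cvtColor(f["pixels"],cv2.COLOR_RGB2BGR))
E
python3 - <<'E'
from h import *
o=get_obs(); print({k:np.round(v,3).tolist() for k,v in o.items()})
ims=[]
for n in ["scene","side","wrist"]:
    f=viewer.grab_frame(n); ims.append(f["pixels"])
    print(n,f["fovy"],f["distortion"])
    for t in ["case","lid","collar","slot","red_mark","green_dot","flask","vial_a"]:
        for d in viewer.trace(f,t)[:3]:
            if d["score"]>.3:
                v,u=np.nonzero(d["pixels"]); print(n,t,round(d["score"],2),np.round(d["rect"]),(u.mean().round(1),v.mean().round(1)))
big=np.zeros((420,1120,3),np.uint8)
cv2.imwrite("pics/a.png",cv2.cvtColor(cv2.resize(np.vstack([np.hstack(ims[:2])]),(800,300),interpolation=cv2.INTER_AREA),cv2.COLOR_RGB2BGR))
cv2.imwrite("pics/w.png",cv2.cvtColor(ims[2],cv2.COLOR_RGB2BGR))
E
```

```text
{'clock': 0.0, 'joints': [-0.108, 0.478, 0.022, 1.556, -0.012, 1.109, -0.083], 'qvel': [0.001, -0.001, -0.0, 0.001, -0.001, 0.002, -0.001], 'tau': [-0.001, -59.644, 1.608, -28.119, 0.012, 0.009, 0.0], 'tcp_pos': [0.674, -0.0, 0.23], 'orientation': [-2.221, -2.221, 0.002], 'contact_force': [-0.242, -0.21, -0.386], 'moment': [-0.02, -0.013, 0.015], 'gripper_force': 0.0, 'grip_width': 0.085}
scene 52.8418945715635 [-0.10375112  0.          0.          0.          0.        ]
scene case 0.87 [182. 129. 357. 329.] (np.float64(274.0), np.float64(236.6))
scene lid 0.76 [179. 128. 353. 309.] (np.float64(269.5), np.float64(225.5))
scene collar 0.87 [182. 136. 355. 312.] (np.float64(269.7), np.float64(225.5))
scene slot 0.68 [239. 174. 288. 230.] (np.float64(263.9), np.float64(202.4))
scene red_mark 0.89 [240. 174. 288. 229.] (np.float64(263.9), np.float64(202.0))
scene green_dot 0.59 [184. 142. 350. 312.] (np.float64(269.8), np.float64(225.8))
scene flask 0.43 [202. 161. 206. 181.] (np.float64(204.7), np.float64(169.0))
scene vial_a 0.7 [351. 299. 365. 316.] (np.float64(356.5), np.float64(305
[... 874 characters left out ...]
e vial_a 0.57 [177. 278. 198. 310.] (np.float64(184.9), np.float64(294.6))
wrist 67.23181630148213 [0.00094668 0.         0.         0.         0.        ]
wrist case 0.98 [  0.   1. 388. 357.] (np.float64(176.9), np.float64(160.9))
wrist lid 0.56 [  0.   0. 393. 358.] (np.float64(176.0), np.float64(160.4))
wrist collar 0.64 [  0.   1. 394. 358.] (np.float64(176.2), np.float64(160.5))
wrist slot 0.67 [ 97. 126. 276. 288.] (np.float64(184.6), np.float64(205.3))
wrist slot 0.32 [  0.   2. 388. 356.] (np.float64(176.5), np.float64(160.4))
wrist red_mark 0.84 [ 99. 127. 271. 291.] (np.float64(184.4), np.float64(205.2))
wrist flask 0.41 [192. 353. 199. 368.] (np.float64(195.7), np.float64(360.2))
```

View pics/a.png

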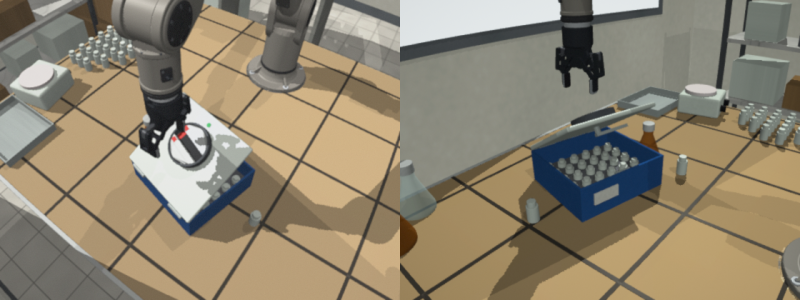

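View pics/w.png

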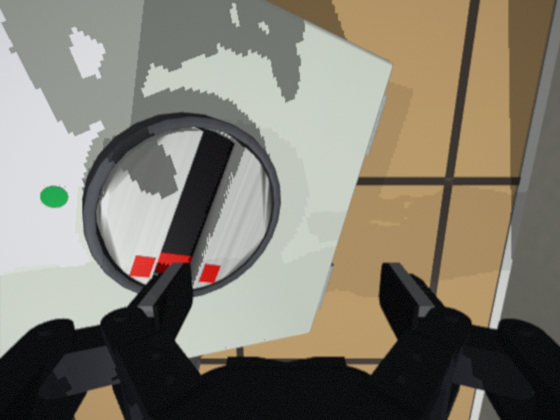

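The wrist view shows the green dot at (54,196), the rotor centred near (184,205) with its red marks at the bottom, and the lid's hinge corners at (391,63) and (311,332). I'll zoom into the other two views to fit the pose.

```bash
python3 - <<'E'
from h import *
a=viewer.grab_frame("scene")["pixels"][115:340,165:380]; b=viewer.grab_frame("side")["pixels"][125:350,165:425]
a=cv2.resize(a,None,fx=1.68,fy=1.68,interpolation=3);b=cv2.resize(b,None,fx=1.68,fy=1.68,interpolation=3)
cv2.imwrite("pics/b.png",np.hstack([a,b])[...,::-1]);print(a.shape,b.shape)
E
```

```text
(378, 361, 3) (378, 437, 3)
```

View pics/b.png

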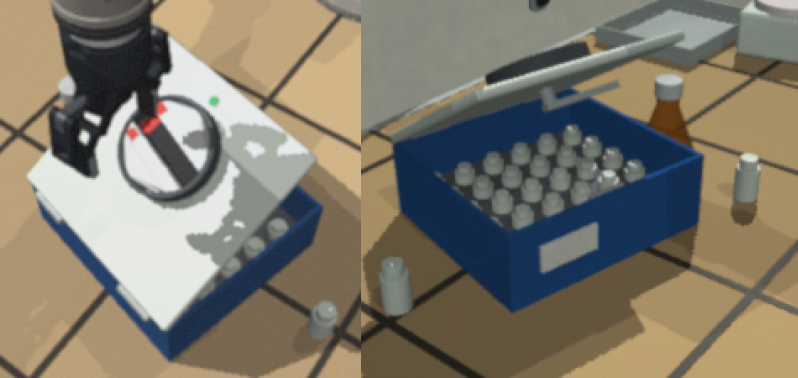

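The crops show the case corners, with the hinge on the far (+x) rim and the lid about half open. The flask is off the -y side and there are vials on both sides.

```bash
cat > fit.py <<'E'
from h import *
from scipy.optimize import least_squares
o=get_obs(); S=viewer.grab_frame("scene");D=viewer.grab_frame("side");W=viewer.grab_frame("wrist")
s=lambda x,y:(165+x/1.68,115+y/1.68); d=lambda x,y:(165+(x-361)/1.68,125+y/1.68)
# lid pts: (dist from hinge, y, height above underside); case pts
obs=[(S,'L',(0,-.13,.012),s(28,177)),(S,'L',(0,.13,.012),s(165,328)),(S,'L',(.24,.13,.012),s(316,160)),
(S,'C',(.12,.13,0),s(170,360)),(S,'C',(-.12,.13,.09),s(321,207)),
(S,'L',(.145,0,.033),s(169,149)),(S,'L',(.215,0,.012),s(214,101)),
(D,'C',(.12,.13,.09),d(395,145)),(D,'C',(-.12,.13,.09),d(513,232)),(D,'C',(-.12,-.13,.09),d(701,155)),(D,'C',(-.12,.13,0),d(513,312)),
(W,'L',(0,.13,.012),(391,63)),(W,'L',(0,-.13,.012),(311,332)),(W,'L',(.215,0,.012),(54,196)),(W,'L',(.145,0,.033),(181,205))]
def world(p,k,q):
    x,y,t,a=p; q=np.array(q)
    if k=='L': r_,yy,h=q; q=np.array([.12-r_*np.cos(a)+h*np.sin(a),yy,.09+r_*np.sin(a)+h*np.cos(a)])
    c,s_=np.cos(t),np.sin(t); return np.array([x+c*q[0]-s_*q[1],y+s_*q[0]+c*q[1],q[2]])
if __name__=="__main__":
    res=lambda p:np.concatenate([(proj(f,world(p,k,q),o)[0]-uv)*(.3 if f is W else 1) for f,k,q,uv in obs])
    b=least_squares(res,[.65,.0,-.2,.5],loss="soft_l1"); print(b.x.round(4),b.cost); print(res(b.x).reshape(-1,2).round(1).tolist())
    p=b.x; np.save("p.npy",p)
    for n,k,q in [("press",'L',(.22,0,.012)),("slot",'L',(.145,0,.033)),("edge",'L',(.24,0,.012)),("slotshut",'C',(-.025,0,.123)),("pressshut",'C',(-.1,0,.102))]: print(n,world(p,k,q).round(4))
    for f,n in [(S,"s"),(D,"d")]:
        for t in ["flask","vial_a"]:
            for m in viewer.trace(f,t)[:3]:
                L,T,Rr,B=m["rect"]; print(n,t,round(m["score"],2),np.round(m["rect"]),onz(f,[((L+Rr)/2,B-2)],0).round(3))
E
python3 fit.py
```

```text
[ 0.6085  0.0172 -0.2294  0.477 ] 23.634693220859887
[[-2.9, -1.5], [-0.4, 0.8], [2.5, -1.9], [-0.2, 0.1], [0.8, -2.6], [-0.4, -3.1], [2.1, 0.8], [-2.1, -0.2], [-1.3, 3.3], [2.0, -0.8], [1.1, 0.7], [0.8, -0.0], [0.3, 0.8], [0.8, -1.0], [2.6, 2.6]]
press [0.5404 0.0331 0.2017]
slot [0.6147 0.0158 0.1859]
edge [0.5231 0.0372 0.2109]
slotshut [0.5842 0.0229 0.123 ]
pressshut [0.5111 0.04   0.102 ]
s flask 0.53 [200. 162. 210. 182.] [[ 0.537 -0.228 -0.   ]]
s vial_a 0.74 [181. 135. 354. 314.] [[0.724 0.097 0.   ]]
s vial_a 0.6 [348. 298. 367. 316.] [[0.624 0.246 0.   ]]
d flask 0.6 [338. 169. 361. 210.] [[ 0.6   -0.241  0.   ]]
d vial_a 0.92 [174. 278. 199. 314.] [[0.611 0.245 0.   ]]
d vial_a 0.67 [389. 218. 401. 242.] [[ 0.446 -0.174  0.   ]]
```

Fit is good: lid about 0.48 rad, case yaw about -13°. Next I go above the press point, half-close the fingers and line them up with the slot direction.

Call:
{"method": "play_rows", "body": {
  "commands": [
    [[0,0.04,-0.15,-0.1,-0.07],[0,0.08,-0.3,-0.1,-0.14],[0,0.12,-0.45,-0.1,-0.21],[0,0.15,-0.6,-0.1,-0.28],[0,0.165,-0.68,-0.1,-0.35],[0,0.165,-0.68,-0.1,-0.42],[0,0.165,-0.68,-0.1,-0.49],[0,0.165,-0.68,-0.1,-0.56],[0,0.165,-0.68,-0.1,-0.63],[0,0.165,-0.68,-0.1,-0.7],[0,0.165,-0.68,-0.1,-0.78],[0,0.165,-0.68,-0.1,-0.854]]
  ]
}}

```text
clock: 2.8
tcp_pos: [0.5391, 0.0329, 0.2515]
orientation: [0.35, 3.122, -0.0]
contact_force: [-0.3, 0.2, 0.5]
grip_width: 0.0424
gripper_force: 0.0
```

```bash
python3 - <<'E'
from h import *
o=get_obs(); print(o["tcp_pos"],R.from_rotvec(o["orientation"]).as_matrix().round(3),o["grip_width"],o["clock"],o["contact_force"])
E
```

```text
[0.5390595  0.03292818 0.25145501] [[-0.975  0.221  0.   ]
 [ 0.221  0.975 -0.   ]
 [-0.     0.    -1.   ]] 0.04236660049966225 2.8 [-0.26070252  0.22194863  0.47899599]
```

Call:
{"method": "play_rows", "body": {
  "commands": [
    [[0,0.0,0,0.1,0],[0,0.02,0,0.2,0],[0,0.04,0,0.28,0],[0,0.06,0,0.35,0],[0,0.08,0,0.42,0],[0,0.1,0,0.49,0],[0,0.12,0,0.56,0],[0,0.13,0,0.62,0],[0,0.14,0,0.67,0],[0,0.145,0,0.71,0],[0,0.145,0,0.73,0],[0,0.145,0,0.73,0]]
  ]
}}

```text
clock: 3.8
tcp_pos: [0.5103, 0.0395, 0.1046]
orientation: [-0.359, -3.12, 0.001]
contact_force: [-0.3, 0.5, 0.9]
grip_width: 0.0426
gripper_force: 0.0
```

Call:
{"method": "play_rows", "body": {
  "commands": [
    [[0,0,0,0.01,0],[0,0,0,0.02,0],[0,0,0,0.03,0],[0,0,0,0.04,0],[0,0,0,0.04,0]]
  ]
}}

```text
clock: 4.22
tcp_pos: [0.5108, 0.0395, 0.0999]
orientation: [0.36, 3.121, -0.001]
contact_force: [-10.9, -1.3, 30.1]
grip_width: 0.0429
gripper_force: 15.0
```

Call:
{"method": "play_rows", "body": {
  "commands": [
    [[0,0,0,0,0],[0,0,0,0,0],[0,0,0,0,0],[0,0,0,-0.15,0],[0,-0.1,0,-0.35,0],[0,-0.2,0,-0.5,0],[0,-0.2,0,-0.6,0],[0,-0.2,0,-0.6,0]]
  ]
}}

```text
clock: 4.88
tcp_pos: [0.5537, 0.0304, 0.2225]
orientation: [0.361, 3.111, 0.003]
contact_force: [0.4, 0.5, -0.3]
grip_width: 0.0425
gripper_force: 0.0
```

```bash
python3 - <<'E'
from h import *
o=get_obs(); print(o["tcp_pos"],o["clock"]); f=viewer.grab_frame("wrist")
im=f["pixels"].astype(int)
hsv=cv2.cvtColor(f["pixels"],cv2.COLOR_RGB2HSV)
g=cv2.inRange(hsv,(50,150,60),(80,255,255)); v,u=np.nonzero(g); print("green",u.mean(),v.mean(),onz(f,[(u.mean(),v.mean())],.102,o), len(u))
rd=cv2.inRange(hsv,(0,180,80),(6,255,255)); v,u=np.nonzero(rd); print("red",u.min(),u.max(),v.min(),v.max(),onz(f,[(u.mean(),v.mean())],.123,o),len(u))
save(f,"c")
from fit import world
p=np.load("p.npy");p[3]=0
print("pred green",world(p,'L',(.215,0,.012)),proj(f,world(p,'L',(.215,0,.012)),o),"slot",proj(f,world(p,'L',(.145,0,.033)),o))
E
```

```text
[0.55372116 0.03039669 0.22251934] 4.8833
green 287.39495798319325 158.60504201680672 [[0.5162467  0.04261022 0.102     ]] 119
red 231 254 210 268 [[ 0.56329908 -0.0063579   0.123     ]] 562
pred green [0.51600941 0.0388289  0.102     ] [[282.88149296 159.37382229]] slot [[283.02592998 247.6584398 ]]
```

View pics/c.png

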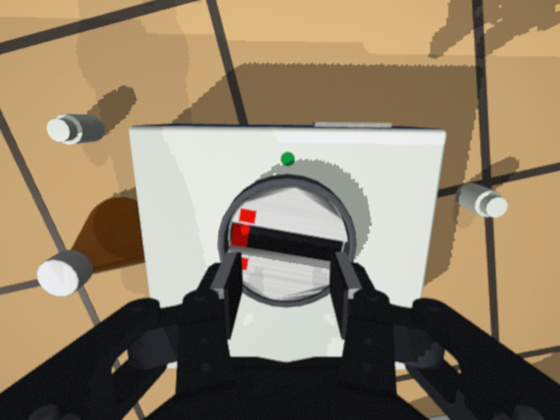

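The lid is shut (front edge level across rows ~128). The slot runs from the red end at about (240,235) to (343,247), so it's slightly rotated clockwise relative to the lid. I'll rectify this onto the rotor plane to measure centre and angle.

```bash
cat > rect.py <<'E'
from h import *
o=get_obs(); f=viewer.grab_frame("wrist")
x0,y0=.584,.023; s=.00025; N=600
i,j=np.meshgrid(np.arange(N),np.arange(N))  # col: +x right, row: -y down -> seen from above, 
X=x0+(i-N/2)*s; Y=y0-(j-N/2)*s
uv=proj(f,np.c_[X.ravel(),Y.ravel(),np.full(X.size,.123)],o).reshape(N,N,2).astype(np.float32)
im=cv2.remap(f["pixels"],uv[...,0],uv[...,1],cv2.INTER_LINEAR); cv2.imwrite("pics/r.png",im[...,::-1])
g=cv2.GaussianBlur(cv2.cvtColor(im,cv2.COLOR_RGB2GRAY),(0,0),3)
c=cv2.HoughCircles(g,cv2.HOUGH_GRADIENT,1,20,param1=60,param2=15,minRadius=200,maxRadius=245)
for q in c[0][:5]: print("circle",x0+(q[0]-300)*s,y0-(q[1]-300)*s,q[2]*s*1000)
E
python3 rect.py
```

```text
circle 0.583375 0.026125 57.525005
circle 0.577125 0.027625 53.875004
circle 0.582875 0.032125 61.100002
circle 0.580625 0.021875 60.55
circle 0.589375 0.024625 51.725
```

View pics/r.png

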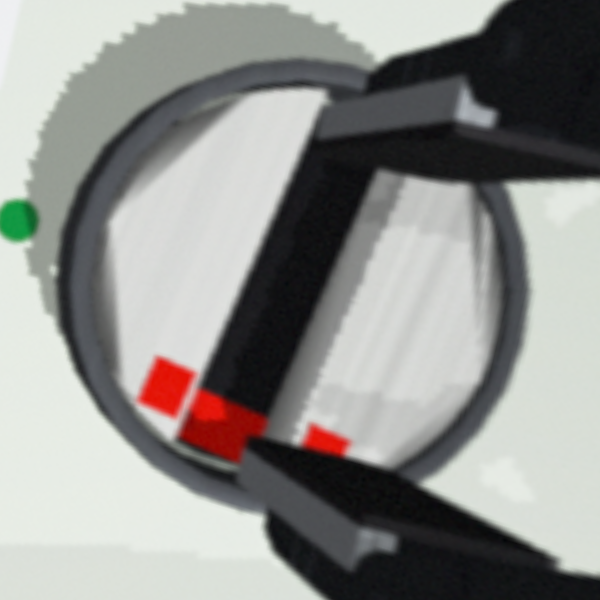

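The collar centre is about (0.584, 0.026) and the slot axis is at 67° in world, so the cam already sits about 0.17 rad clockwise. I'll line up above it, low.

Call:
{"method": "play_rows", "body": {
  "commands": [
    [[0,-0.08,0.006,0.0,0.05],[0,-0.154,0.012,0.1,0.11],[0,-0.154,0.012,0.22,0.11],[0,-0.154,0.012,0.32,0.11],[0,-0.154,0.012,0.4,0.11],[0,-0.154,0.012,0.4,0.11],[0,-0.154,0.012,0.4,0.11]]
  ]
}}

```text
clock: 5.72
tcp_pos: [0.5788, 0.0258, 0.1358]
orientation: [-0.626, -3.075, 0.002]
contact_force: [0.3, -0.8, 0.5]
grip_width: 0.0428
gripper_force: 0.0
```

```bash
sed -i 's/cv2.imwrite("pics\/r.png"/cv2.imwrite("pics\/r2.png"/' rect.py; python3 rect.py | head -1; python3 - <<'E'
from h import *
f=viewer.grab_frame("wrist"); save(f,"d"); a=cv2.imread("pics/d.png"); b=cv2.imread("pics/r2.png")
cv2.imwrite("pics/e.png",cv2.resize(np.hstack([a[:, 60:500],cv2.resize(b,(420,420))]),(800,391)))
E
```

```text
circle 0.583625 0.026375 57.425003
```

View pics/e.png

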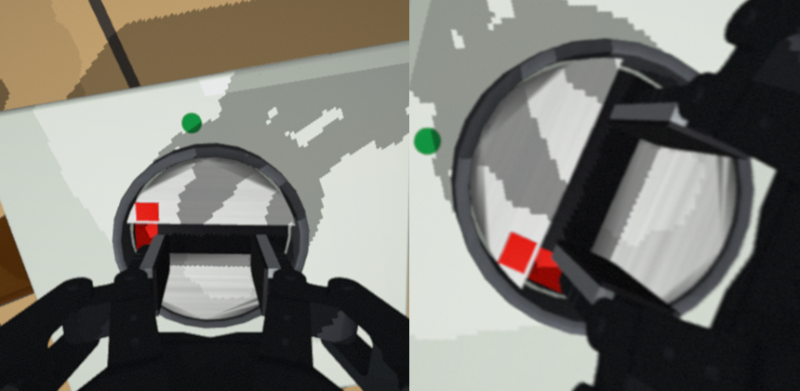

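The slot now lies level in the tool picture (row ~225), and the collar centre reading is unchanged at (0.584, 0.026). I'll correct the few mm remaining.

```bash
python3 - <<'E'
from h import *
o=get_obs(); m=R.from_rotvec(o["orientation"]).as_matrix(); print(o["tcp_pos"],m[:,1],(m.T@(np.array([.5842,.0261,.130])-o["tcp_pos"])/.2).round(3))
E
```

```text
[0.58055422 0.0260023  0.13786693] [3.91244494e-01 9.20286705e-01 3.55265997e-04] [-0.017  0.008  0.039]
```

Call:
{"method": "play_rows", "body": {
  "commands": [
    [[0,-0.017,0.008,0.03,0],[0,-0.017,0.008,0.03,0],[0,-0.017,0.008,0.03,0],[0,-0.017,0.008,0.03,0]]
  ]
}}

```text
clock: 6.15
tcp_pos: [0.5842, 0.026, 0.1317]
orientation: [0.627, 3.078, 0.0]
contact_force: [0.1, 0.0, 0.8]
grip_width: 0.0429
gripper_force: 0.0
```

```bash
python3 - <<'E'
from h import *
o=get_obs(); m=R.from_rotvec(o["orientation"]).as_matrix(); print(o["tcp_pos"],m[:,1],(m.T@(np.array([.5842,.0261,.110])-o["tcp_pos"])/.2).round(3))
E
```

```text
[0.58424931 0.02601121 0.13166288] [3.91370153e-01 9.20233300e-01 2.76042018e-04] [0.    0.    0.108]
```

Call:
{"method": "play_rows", "body": {
  "commands": [
    [[0,0,0,0.03,0],[0,0,0,0.06,0],[0,0,0,0.08,0],[0,0,0,0.1,0],[0,0,0,0.11,0],[0,0,0,0.11,0]]
  ]
}}

```text
clock: 6.65
tcp_pos: [0.5835, 0.026, 0.1085]
orientation: [-0.627, -3.077, 0.001]
contact_force: [0.1, -0.2, 0.2]
grip_width: 0.0426
gripper_force: 0.0
```

In the slot with no contact force. Turning clockwise.

Call:
{"method": "play_rows", "body": {
  "commands": [
    [[0,0,0,0,0.05],[0,0,0,0,0.11],[0,0,0,0,0.17],[0,0,0,0,0.23],[0,0,0,0,0.29],[0,0,0,0,0.35],[0,0,0,0,0.41],[0,0,0,0,0.47],[0,0,0,0,0.53],[0,0,0,0,0.59],[0,0,0,0,0.65],[0,0,0,0,0.7]]
  ]
}}

```text
clock: 7.65
tcp_pos: [0.5852, 0.0244, 0.1093]
orientation: [2.146, 2.29, 0.0]
contact_force: [4.3, -3.7, -4.1]
grip_width: 0.0424
gripper_force: 7.4
```

Call:
{"method": "play_rows", "body": {
  "commands": [
    [[0,0,0,0,0.05],[0,0,0,0,0.1],[0,0,0,0,0.15],[0,0,0,0,0.2],[0,0,0,0,0.24],[0,0,0,0,0.28],[0,0,0,0,0.28],[0,0,0,0,0.28]]
  ]
}}

```text
clock: 8.32
tcp_pos: [0.5851, 0.0242, 0.1094]
orientation: [2.59, 1.772, 0.001]
contact_force: [4.4, -4.8, -3.2]
grip_width: 0.0425
gripper_force: 7.3
```

```bash
python3 - <<'E'
from h import *
o=get_obs(); m=R.from_rotvec(o["orientation"]).as_matrix(); print(np.degrees(np.arctan2(m[1,1],m[0,1])),o["moment"],o["contact_force"],o["tcp_pos"])
f=viewer.grab_frame("wrist");save(f,"g")
E
```

```text
-21.22989581746371 [-0.93221027 -0.77246537  0.39078251] [ 4.37881197 -4.8189755  -3.21832966] [0.58514074 0.02423849 0.10935203]
```

View pics/g.png

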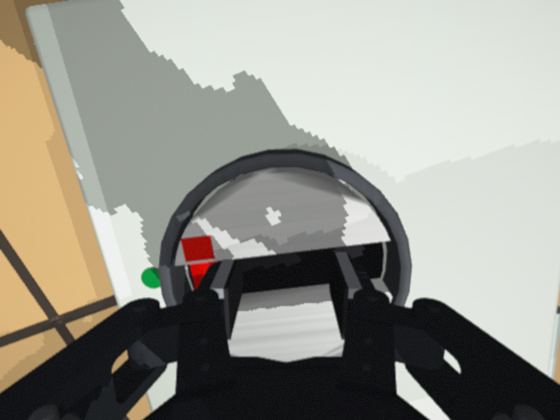

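The red mark is close to the green dot at (152,277). The slot edge runs (205,262)→(388,241), so the rotor is at about -14° and nearly locked. I'll press on until the stop shows in the moment.

Call:
{"method": "play_rows", "body": {
  "commands": [
    [[0,0,0,0,0.03],[0,0,0,0,0.06],[0,0,0,0,0.08],[0,0,0,0,0.08],[0,0,0,0,0.08]]
  ]
}}

```text
clock: 8.78
tcp_pos: [0.5851, 0.0243, 0.1094]
orientation: [2.678, 1.629, -0.003]
contact_force: [4.2, -9.2, -3.4]
grip_width: 0.0428
gripper_force: 104.3
```

```bash
python3 - <<'E'
from h import *
o=get_obs(); m=R.from_rotvec(o["orientation"]).as_matrix(); print(np.degrees(np.arctan2(m[1,1],m[0,1])),o["moment"],o["contact_force"],o["tcp_pos"],o["joints"])
E
```

```text
-27.38272769345681 [-1.75436595 -0.69278703  6.13668437] [ 4.15641255 -9.24736835 -3.3674289 ] [0.58513545 0.02427261 0.10937764] [-0.33349836  0.48084155  0.23606304  1.89370981 -0.14361556  0.78221031
 -0.4992355 ]
```

Firmly on the stop at 6 N m. Unload, then lift out and retreat.

Call:
{"method": "play_rows", "body": {
  "commands": [
    [[0,0,0,0,-0.05],[0,0,0,0,-0.09],[0,0,0,0,-0.09],[0,0,0,-0.05,-0.09],[0,0,0,-0.12,-0.09],[0,0,0,-0.25,-0.09],[0,0,0,-0.4,-0.09],[0,0,0,-0.5,-0.09],[0,0,0,-0.5,-0.09],[0,0,0,-0.5,-0.09]]
  ]
}}

```text
clock: 9.62
tcp_pos: [0.5848, 0.0268, 0.2114]
orientation: [2.58, 1.792, 0.006]
contact_force: [0.3, -0.6, -0.0]
grip_width: 0.0427
gripper_force: 0.0
```

```bash
python3 - <<'E'
from h import *
print(get_obs()["contact_force"],get_obs()["tcp_pos"]); f=viewer.grab_frame("wrist");save(f,"k")
E
```

```text
[ 0.3360108  -0.5659459  -0.03825238] [0.58481889 0.02684876 0.21140534]
```

View pics/k.png

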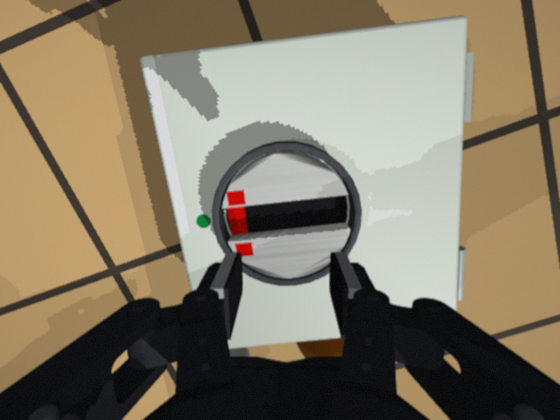

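The slot is parallel to the lid's side edge (about 6–7° in the picture), and the red mark at (237,222) points to the green dot at (203,221). The lid is level and the gripper is clear.

```bash
python3 -c "
from bench import r
print(r.hand_in())"
```

```text
the job is handed in; nothing more can be done
None
```

I pushed the lid fully shut and turned the fastener clockwise to its locked stop, then lifted the gripper clear and handed the job in at about 9.7 s; no verdict came back. I sent no motion near the flask or vials, but I did not check their positions again at the end.

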